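Seat the oblong reference standard in the stage's corner pocket

ROBOT

A 7-joint arm with a two-finger parallel gripper is mounted at the origin on the work surface; the furniture and walls round the work are solid. World frame = base frame: x ahead of the robot, y to its left, z up, the work surface at z = 0. Lengths are in m, angles in degrees, forces in N, time in s.
With the tool pointing down it reaches from about 0.4 to 0.85 m from the base axis. Payload 4.5 kg.
Tool frame: the origin (TCP) lies midway between the tips of the shut fingers; the grasp point (between the pads) lies 19 mm behind it; z points along the fingers, y is the direction in which the jaws open and shut (so a half turn about z gives the same grasp; the last joint's range is limited). The gripper opens to 85 mm and grips with 20 to 120 N. Pads are 22 mm wide; open, the fingers measure 114 mm over their backs; the gripper's body (76 mm by 85 mm) begins 54 mm behind the grasp point. The pads swing forward as they close: fully open they stand 13 mm farther back than shut.
Start: joints at [-69.855, 39.483, -11.15, 89.685, 9.013, 51.709, -12.324], TCP at [0.195, 0.594, 0.231] pointing down, gripper open.
Joint ranges: [-172.22, 172.22], [-26.19, 119.32], [-84.43, 86.54], [7.71, 146.69], [-57.33, 237.33], [2.42, 119.75], [-152.13, 152.13]. Speed limits (degrees/s): [147.25, 147.25, 180, 180, 180, 180, 180].

INTERFACE

Orientations are given as a 3x3 rotation matrix whose columns are the frame's x, y, z axes.
In Python, from rig import ctrl gives the robot as it stands.
- The arm moves only by the tool carry_out, never from a script. Its argument "moves" is a list of rows, each a list of 7 numbers: the turn, a rotation vector about the tool's x, y, z scaled (see below), then the shift along the tool's x, y, z scaled (see below), then the finger opening in mm, from 0 to 85.4. In form: [[rx, ry, rz, dx, dy, dz, gripper], ...]. A call has 1 to 10 rows; each row is the pose to reach, as a shift and turn from the pose commanded when the call began, along the tool's axes at that moment; what a row does not reach only later rows make up. The controller multiplies each number of a shift by 300 mm and each number of a turn by 45 degrees. A row lasts 1/8 s, in which the tool goes at most 62.5 mm and 10.7 degrees, less where a joint would pass 70% of its speed; a pose out of reach is approached as far as the arm can. A call with a number of a shift or a turn outside -1 to 1 is refused whole. A call with a gripper value outside its range is refused whole. The fingers move at their own pace and stop on an object; the grip force is fixed at half the most. Time passes only in rows, so rows that repeat a pose let the fingers close. It gives the time, the measured TCP pose, the force and the opening at its end, in the units of the state.
- ctrl.state(): the state, without advancing time (a new reading comes with each control period).
- ctrl.snapshot(name): name is "scene" or "top" or "wrist"; returns the picture (480x640x3 uint8, blue, green, red); there is no depth.
- ctrl.camera_model(name): a dict with "vertical_fov" (degrees; the focal length in pixels is half the picture's height over the tangent of half this angle, whatever the lens; pixels are square), "cx", "cy" (the principal point, pixels), "k1" (the pictures are not rectified: a ray, as slopes to the right and down, at radius r is drawn at 1 + k1 r^2 times it, then the intrinsics apply), "rvec" (rotation vector, rad) and "tvec" (3), from world to camera coordinates, as OpenCV has them. Camera axes: x right, y down, z forward; pixel columns grow to the right and rows downward; lengths in m; the calibration is good to about 2 mm. A picture is of the moment at which its call begins: read the wrist's pose just before it. camera_model takes no time and is no camera call; for the wrist camera it gives the pose at the moment of the call.
- ctrl.job_done(): hands the job in, once; it reports no verdict.
The state is a dict: "t": time; "joint_pos": joint angles; "joint_velocities": joint speeds; "tau": joint torques, N m; "eef_pos": TCP position; "tool_rot": TCP orientation; "wrist_force": force on the tool from outside, world axes, zero at the start; "ft_torque": the same for the moment, N m; "grip_width": opening from 0.0 (shut) to 1.0 (fully open).
Only numpy, scipy, OpenCV 4.12 (cv2) and the standard library are available. Lean on these libraries where they do the work, as an engineer would, in place of code of your own. Each camera call takes 0.05 s, during which the arm holds its last target. There are 200 camera calls.

TASK

On the low grey stage, push the oblong white ceramic standard with the fingertips across to the steel rail until its long side lies flush against the rail, then slide it along the rail into the corner pocket until it is fully home against the end stop. Only push it: do not lift or tip it. Leave the round standard and everything else on the bench where they are.

Things in the scene. Friction and masses are not known exactly. Their poses are not given: they have to be found in the camera images.
- stage: Fixed measuring stage: flat grey metal plate, 150 mm (x) by 240 mm (y), its top 12 mm above the bench. Origin: centre of its underside, on the bench; z up; it stands turned about 45 degrees clockwise, so that x points away from the robot to the right and y away to the left. On it stand a steel rail along the whole far (+x) edge and a corner pocket at the rail's right (-y) end; rail, end stop and lip are fixed and all 12 mm high (tops 24 mm above the bench).
- rail_face (a point): Middle of the rail's straight guiding face, at plate-top level: stage (58, 0, 12) mm. The face is the plane x = +58 mm of the stage, runs along the stage's y and looks to -x. Behind the rail, roughly parallel to it and 40 to 130 mm from it, rises a tall window partition: keep the wrist clear of it. Same axes as the stage.
- pocket_corner (a point): Inner corner of the pocket at plate-top level, where the rail's face meets the end stop's: stage (58, -107, 12) mm. The end stop's face is the plane y = -107 mm and looks to +y. Same axes as the stage.
- lip_tip (a point): Mouth end of the pocket's lip, on its inner face at plate-top level: stage (18.5, -72, 12) mm. The lip, 8 mm thick, runs parallel to the rail from here to the end stop. The pocket is so a channel 39.5 mm wide between lip and rail, 35 mm deep, open toward +y. Same axes as the stage.
- oblong_standard: Loose oblong white ceramic block, 36 mm (its x) by 50 mm (its y), 18 mm high, about 80 g, flat on the stage on the robot's side of the rail, long side roughly along the rail. Origin: centre of its underside, 12 mm above the bench; its top is 6 mm above the rail's. Seated, long side on the rail and end on the stop, its origin is at stage (40, -82) mm, 15 mm of it sticking out of the pocket.
- round_standard: The other loose white ceramic standard, a round disc 40 mm in diameter and 18 mm high, lying flat on the stage on the robot's side of the rail, right (-y) of the oblong one. Origin: centre of its underside. Not to be moved.
- burette_rod (a point): Fixed obstacle: the foot of the tall steel rod of the nearer burette stand, at x 368, y 181 mm on the bench. The rod, 13 mm thick, rises from here to 0.8 m. A glass burette, 18 mm thick, hangs at about x 365, y 286 mm, from 0.33 to 1.1 m high, clamped to the rod at 0.5 m. Too tall to reach over: an arm that starts on its left must fold in close to its base to swing past.
- petri: Clear glass petri dish, 69 mm diameter, 15 mm high, loose on the bench to the left. Origin: centre of underside. Bystander.
- dark_bottle: Small dark reagent bottle, 51 mm diameter, 93 mm high, loose on the bench left and behind. Origin: centre of underside. Bystander.
- beaker: Empty clear beaker, 56 mm across, 72 mm high, loose on the bench behind and left of the stage. Origin: centre of underside. Bystander.
- cylinder: Clear measuring cylinder, foot 55x63 mm, 166 mm high, loose on the bench to the right of the stage. Origin: centre of underside. Bystander.
- small_cap: Small loose ribbed screw cap, 26 mm diameter, 16 mm high, on the bench left of the stage. Origin: centre of underside. Bystander.
There are look-alikes about, which are no part of the job. Leave any green or red look-alike of the oblong_standard alone.

How it is judged (in metres and radians):
On the way:
1. the oblong standard lies with its long side flush against the rail, still outside the pocket (x of oblong_standard in the frame of stage above 0.036 m and y of oblong_standard in the frame of stage above -0.047 m and angle between the y axis of oblong_standard and the y axis of stage, either way round below 0.08 rad), for 0.1 s.
At the end, for the whole second after the job is handed in: The oblong standard lies flat and at rest in the corner pocket, within 3 mm of the rail and 3 mm of the end stop, square to the rail within 0.06 rad; the round standard is within 15 mm and the other loose things are within 20 mm of where they stood (x of oblong_standard in the frame of stage above 0.037 m and y of oblong_standard in the frame of stage below -0.079 m and angle between the y axis of oblong_standard and the y axis of stage, either way round below 0.06 rad and angle between oblong_standard's own z axis and vertical below 0.05 rad and height (world z) of oblong_standard below 0.0145 m and linear speed of oblong_standard below 0.01 m/s and distance of round_standard from where it was at the start of the episode below 0.015 m and distance of each of petri, dark_bottle, beaker, cylinder, small_cap from where it was at the start of the episode below 0.02 m); the robot touches nothing.
It fails at once if the oblong standard is lifted more than 6 mm off the stage (height (world z) of oblong_standard above 0.018 m).
It fails at once if the oblong standard is tipped by more than 0.25 rad (angle between oblong_standard's own z axis and vertical above 0.25 rad).
It fails at once if the oblong standard goes to the pocket end away from the rail (y of oblong_standard in the frame of stage below -0.055 m and x of oblong_standard in the frame of stage below 0.03 m).
It fails at once if the round standard is pushed more than 15 mm from its place (distance of round_standard from where it was at the start of the episode above 0.015 m).
It fails at once if another loose thing on the bench is pushed more than 20 mm from its place (distance of any of petri, dark_bottle, beaker, cylinder, small_cap from where it was at the start of the episode above 0.02 m).
It also fails if it takes over 61 s, if anything falls off the work surface, if the arm or the gripper's body presses on something with over 40 N, if the wrist force passes 120 N, or if a joint passes its speed limit or range.

## Working session

There is one attempt and no reset: what is moved stays moved. The work goes in short steps, Python scripts to look and compute and a tool call to move; the robot and the scene stay as the last step left them, time stands still between calls to the robot, and variables do not carry over. Pictures are saved under pics/ and viewed, about 8 in all and at most 12, crops included, and the job is handed in when it is done.

Besides the shell and the picture viewer there is one more tool, called after "Request:" in YAML: its name, and indented under it one key for each argument. carry_out: Moves the arm, as the interface text tells. Its arguments: {"type":"object","properties":{"moves":{"type":"array"}},"required":["moves"]}

```bash
mkdir -p pics; ls; python3 - <<'E'
from rig import ctrl
import cv2,numpy as np
s=ctrl.state();print({k:np.round(v,3).tolist() for k,v in s.items()})
for n in("scene","top"):
    cv2.imwrite(f"pics/{n}0.png",ctrl.snapshot(n));print(n,ctrl.camera_model(n))
E
```

```text
pics
{'t': 0.0, 'joint_pos': [-69.856, 39.534, -11.146, 89.746, 9.013, 51.709, -12.324], 'joint_velocities': [-0.062, 0.033, -0.047, -0.004, 0.08, -0.041, 0.087], 'tau': [-0.001, -53.961, -1.266, -15.853, 0.009, 0.009, 0.0], 'eef_pos': [0.195, 0.593, 0.23], 'tool_rot': [[-0.95, 0.312, -0.0], [0.312, 0.95, -0.002], [-0.0, -0.002, -1.0]], 'wrist_force': [-0.28, 0.735, -0.023], 'ft_torque': [0.006, 0.036, 0.009], 'grip_width': 0.999}
scene {'vertical_fov': 49.269866196741035, 'cx': 314.6348217895033, 'cy': 244.94881145724085, 'k1': -0.07725091623810247, 'rvec': array([ 2.3280116 , -0.89604523,  0.29790276]), 'tvec': array([-0.32747322,  0.20407211,  1.08298188])}
top {'vertical_fov': 55.01756437701838, 'cx': 323.64370987862037, 'cy': 239.82815656457544, 'k1': -0.09752786962513496, 'rvec': array([ 2.20951383, -2.16325102,  0.1110633 ]), 'tvec': array([-0.07596414,  0.39408028,  0.94459104])}
```

View pics/top0.png

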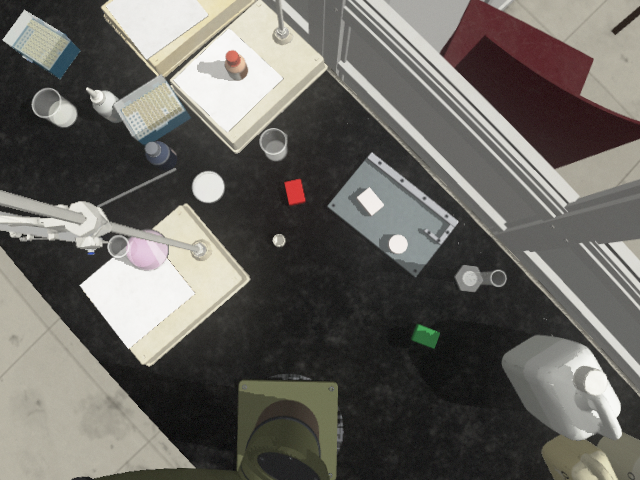

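View pics/scene0.png

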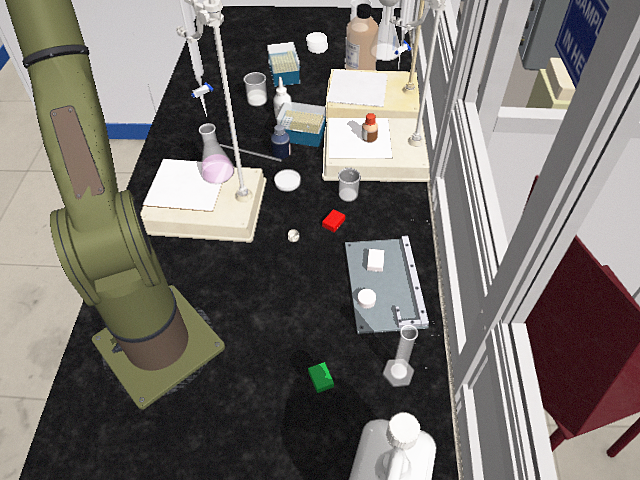

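The top view shows the grey stage with corners near (372,153), (457,222), (417,275) and (329,206). The oblong is at (370,202) and the disc at (398,244). The scene view agrees. The arm is on the far left, with the burette rod between it and the stage.

```bash
cat > h.py <<'E'
from rig import ctrl
import cv2,numpy as np
def model(n):
    m=ctrl.camera_model(n); f=240/np.tan(np.radians(m["vertical_fov"]/2))
    R=cv2.Rodrigues(np.array(m["rvec"]))[0]; return f,m["cx"],m["cy"],m["k1"],R,np.array(m["tvec"])
def ray(m,p,z):
    f,cx,cy,k,R,t=m; d=np.array([(p[0]-cx)/f,(p[1]-cy)/f]); u=d.copy()
    for _ in range(20): u=d/(1+k*(u@u))
    v=R.T@np.r_[u,1]; c=-R.T@t; return c+v*(z-c[2])/v[2]
def proj(m,P):
    f,cx,cy,k,R,t=m; q=R@np.array(P)+t; u=q[:2]/q[2]; u=u*(1+k*(u@u)); return np.array([cx,cy])+f*u
def blobs(img,m,z,roi,lo=200,amin=60):
    x0,y0,x1,y1=roi; g=np.zeros(img.shape[:2],np.uint8); g[y0:y1,x0:x1]=(img[y0:y1,x0:x1].min(2)>lo)*255
    out=[]
    for c in cv2.findContours(g,0,cv2.CHAIN_APPROX_NONE)[0]:
        if cv2.contourArea(c)<amin: continue
        w=np.array([ray(m,p,z)[:2] for p in c[:,0]],np.float32)*1000
        out.append((w,cv2.minAreaRect(w),c[:,0].mean(0)))
    return out
E
python3 - <<'E'
from h import *
for n,roi,cor in(("top",(325,150,470,280),[(372,153),(457,222),(417,275),(329,206)]),("scene",(345,235,430,335),[])):
    im=cv2.imread(f"pics/{n}0.png"); m=model(n)
    for c in cor: print(np.round(ray(m,c,.012)*1000))
    for w,r,p in blobs(im,m,.030,roi): print(n,r,p)
im=cv2.imread("pics/top0.png")[140:290,320:480]
cv2.imwrite("pics/c1.png",cv2.resize(im,None,fx=5,fy=4,interpolation=cv2.INTER_CUBIC) if 0 else cv2.resize(im,(640,600),interpolation=cv2.INTER_CUBIC))
E
```

```text
[ 585. -168.   12.]
[ 440. -352.   12.]
[ 326. -265.   12.]
[468. -78.  12.]
top ((390.3041076660156, -221.42637634277344), (35.29386520385742, 37.61030578613281), 1.1802151203155518) [398.05882353 243.66666667]
top ((478.13690185546875, -162.8127899169922), (48.1971435546875, 34.35368728637695), 40.44990158081055) [370.23728814 200.79661017]
top ((549.5006713867188, -331.6604919433594), (130.03811645507812, 15.13798999786377), 44.62535858154297) [449.47474747 169.74747475]
scene ((396.4047546386719, -328.4759216308594), (26.842134475708008, 33.84207534790039), 67.45396423339844) [405.87719298 325.92982456]
scene ((385.8221740722656, -226.1629638671875), (45.89363098144531, 36.36893081665039), 45.230743408203125) [366.98148148 297.88888889]
scene ((472.6641540527344, -168.58013916015625), (61.968841552734375, 34.74840545654297), 41.032962799072266) [375.4057971  259.69565217]
scene ((495.56024169921875, -253.06143188476562), (232.86639404296875, 30.47159767150879), 52.52847671508789) [415.         283.59313725]
```

View pics/c1.png

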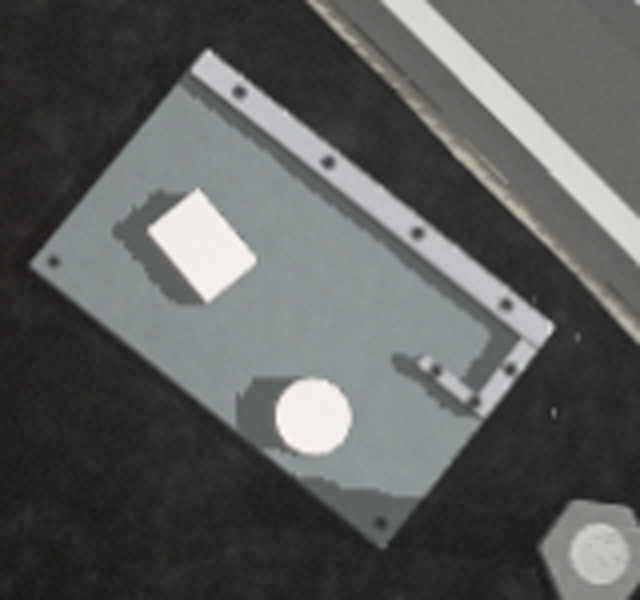

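The 4x crop shows the rail's far edge running from (208,48) to (553,326), and the near plate corners at (30,263) and (383,548). The oblong is slightly turned and well clear of the rail. The disc is to its right, and the pocket is at the right end.

```bash
cat >> h.py <<'E'
def stage_fit():
    m=model("top"); f=lambda x,y,z: ray(m,(320+x/4,140+y/4),z)[:2]*1000
    S=np.array([[75,120],[75,-120],[-75,-120],[-75,120]],float)
    W=np.array([f(208,48,.024),f(553,326,.024),f(383,548,.012),f(30,263,.012)])
    A=S-S.mean(0);B=W-W.mean(0); th=np.arctan2((A[:,0]*B[:,1]-A[:,1]*B[:,0]).sum(),(A*B).sum())
    c,s=np.cos(th),np.sin(th);R=np.array([[c,-s],[s,c]]); o=W.mean(0)
    return o,R,th,W-(S@R.T+o)
E
python3 - <<'E'
from h import *
o,R,th,res=stage_fit(); print(o,np.degrees(th),res)
for n,roi in(("top",(325,150,470,280)),):
    im=cv2.imread(f"pics/{n}0.png"); m=model(n)
    for w,r,p in blobs(im,m,.030,roi)[:2]: print("stage",(np.array(r[0])-o)@R,"ang rel",r[2]-np.degrees(th),r[1])
for n in("pocket",(58,-107)),("tip",(18.5,-72)),("seat",(40,-82)): print(n[0],o+R@np.array(n[1]))
s=ctrl.state();T=np.array(s["tool_rot"]);print("to (.27,.25,.4)-ish tool axes", T.T@(np.array([.12,.26,.45])-s["eef_pos"])/.3)
print(model("wrist")[4:], T)
E
```

```text
[ 453.63951521 -213.49623132] -37.825684669477326 [[-2.33874325 -1.5107595 ]
 [ 0.7450948   3.72098085]
 [ 1.10424854 -0.55583005]
 [ 0.48939991 -1.6543913 ]]
stage [-45.16413268 -45.10501267] ang rel 39.00589978979288 (35.29386520385742, 37.61030578613281)
stage [-11.7321882   55.05714254] ang rel 78.27558625028787 (48.1971435546875, 34.35368728637695)
pocket [ 433.83361666 -333.58256019]
tip [ 424.09749179 -281.7129364 ]
seat [ 434.94730357 -302.79685407]
to (.27,.25,.4)-ish tool axes [-0.10898442 -1.13434044 -0.72954735]
(array([[ 0.31311691,  0.94971407, -0.00099283],
       [ 0.90853354, -0.29923502,  0.29159081],
       [ 0.27663081, -0.09220403, -0.95654264]]), array([-0.62346173, -0.03829531,  0.37907391])) [[-9.49975650e-01  3.12323713e-01 -4.04359532e-04]
 [ 3.12323944e-01  9.49974191e-01 -1.67026257e-03]
 [-1.37531487e-04 -1.71299993e-03 -9.99998523e-01]]
```

```bash
cat >> h.py <<'E'
def to(P,yaw=None):
    """row numbers (turn3, shift3) to reach world P (m) with tool down, tool x at world yaw deg"""
    from scipy.spatial.transform import Rotation as Ro
    s=ctrl.state();T=np.array(s["tool_rot"]);r=np.zeros(3)
    if yaw is not None:
        a=np.radians(yaw);D=np.array([[np.cos(a),np.sin(a),0],[np.sin(a),-np.cos(a),0],[0,0,-1]])
        r=Ro.from_matrix(T.T@D).as_rotvec(degrees=True)/45
    return np.round(np.r_[r,T.T@(np.array(P)-s["eef_pos"])/.3],4).tolist()
def show():
    s=ctrl.state();print({k:np.round(s[k],3).tolist() for k in("t","joint_pos","eef_pos","tool_rot","wrist_force","grip_width")})
E
python3 - <<'E'
from h import *
m=model("wrist");s=ctrl.state();T=np.array(s["tool_rot"]);C=-m[4].T@m[5];print("cam in tool",T.T@(C-s["eef_pos"]),"fwd",T.T@m[4][2])
for z in(.3,.42): print(to([.10,.29,z],161.8))
E
```

```text
cam in tool [ 0.07349059 -0.00074955 -0.14260827] fwd [-2.91458503e-01  4.45471599e-04  9.56583369e-01]
[-0.0022, 0.0002, 0.0, -0.0144, -1.0593, -0.2297]
[-0.0022, 0.0002, 0.0, -0.0144, -1.06, -0.6297]
```

Request:
carry_out:
  moves:
    - [0,0,0,0,-0.12,-0.2,0]
    - [0,0,0,-0.01,-0.3,-0.4,0]
    - [0,0,0,-0.01,-0.5,-0.6,0]
    - [0,0,0,-0.01,-0.7,-0.63,0]
    - [0,0,0,-0.01,-0.85,-0.63,0]
    - [0,0,0,-0.01,-0.95,-0.63,0]
    - [0,0,0,-0.01,-1,-0.63,0]
    - [0,0,0,-0.01,-1,-0.63,0]

```text
t: 1.1
eef_pos: [0.1044, 0.3076, 0.4204]
tool_rot: [[-0.95, 0.312, 0.001], [0.312, 0.95, 0.001], [-0.0, 0.001, -1.0]]
wrist_force: [-0.1, 0.3, 0.1]
grip_width: -0.002
```

```bash
python3 - <<'E'
from h import *
show()
for az,r in((72,.28),(60,.275),(48,.275),(36,.275),(24,.275),(10,.275),(-5,.28),(-20,.3)):
    a=np.radians(az);print(az,to([r*np.cos(a),r*np.sin(a),.42],142.2 if az<40 else None))
E
```

```text
{'t': 1.1, 'joint_pos': [-65.173, 1.898, -14.762, 115.039, 0.568, 63.076, -8.394], 'eef_pos': [0.104, 0.308, 0.42], 'tool_rot': [[-0.95, 0.312, 0.001], [0.312, 0.95, 0.001], [-0.0, 0.001, -1.0]], 'wrist_force': [-0.133, 0.293, 0.108], 'grip_width': -0.002}
72 [0.0, 0.0, 0.0, 0.0136, -0.1494, 0.0013]
60 [0.0, 0.0, 0.0, -0.1771, -0.1854, 0.0013]
48 [0.0, 0.0, 0.0, -0.3596, -0.2439, 0.0013]
36 [0.0012, 0.0001, 0.4353, -0.5259, -0.3391, 0.0012]
24 [0.0012, 0.0001, 0.4353, -0.6688, -0.4669, 0.0012]
10 [0.0012, 0.0001, 0.4353, -0.7976, -0.6494, 0.001]
-5 [0.0012, 0.0001, 0.4353, -0.8984, -0.8694, 0.0009]
-20 [0.0012, 0.0001, 0.4353, -0.9893, -1.114, 0.0007]
```

Request:
carry_out:
  moves:
    - [0,0,0,0.01,-0.15,0,0]
    - [0,0,0,-0.09,-0.17,0,0]
    - [0,0,0,-0.18,-0.185,0,0]
    - [0,0,0,-0.27,-0.21,0,0]
    - [0,0,0,-0.36,-0.244,0,0]
    - [0,0,0,-0.36,-0.244,0,0]

```text
t: 1.85
eef_pos: [0.1859, 0.2049, 0.4201]
tool_rot: [[-0.949, 0.316, -0.0], [0.316, 0.949, -0.0], [-0.0, -0.0, -1.0]]
wrist_force: [-0.1, 0.6, -0.4]
grip_width: 0.0
```

```bash
python3 - <<'E'
from h import *
show(); s=ctrl.state()['eef_pos'];print(np.hypot(s[0],s[1]))
a=ctrl.snapshot("scene");cv2.imwrite("pics/s2.png",a)
for az,r in((36,.27),(24,.27),(10,.27),(-5,.28),(-15,.29)):
    a=np.radians(az);print(az,to([r*np.cos(a),r*np.sin(a),.42],142.2))
E
```

```text
{'t': 1.85, 'joint_pos': [-55.237, -3.455, -1.958, 120.3, -0.122, 63.169, 14.415], 'eef_pos': [0.186, 0.205, 0.42], 'tool_rot': [[-0.949, 0.316, -0.0], [0.316, 0.949, -0.0], [-0.0, -0.0, -1.0]], 'wrist_force': [-0.118, 0.623, -0.442], 'grip_width': 0.0}
0.27669750185799974
36 [-0.0002, -0.0005, 0.433, -0.155, -0.1132, 0.0004]
24 [-0.0002, -0.0005, 0.433, -0.2955, -0.2383, 0.0004]
10 [-0.0002, -0.0005, 0.433, -0.4223, -0.4173, 0.0004]
-5 [-0.0002, -0.0005, 0.433, -0.5382, -0.6292, 0.0003]
-15 [-0.0002, -0.0005, 0.433, -0.595, -0.7883, 0.0003]
```

View pics/s2.png

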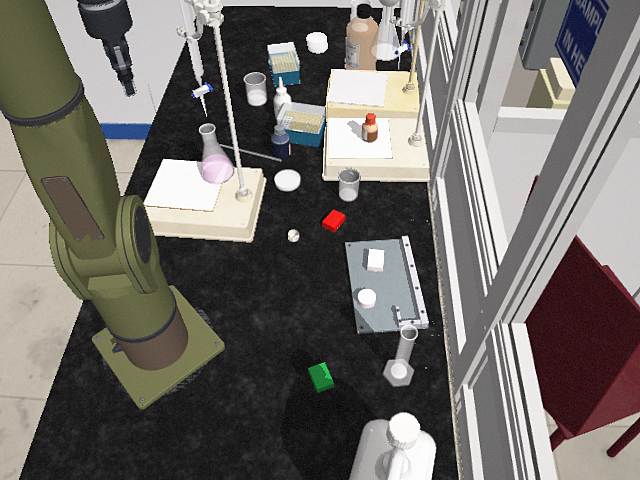

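The arm is folded with the gripper at upper left, near (120,60). It still has to pass the rod, and the scene is undisturbed. I'll continue the swing.

Request:
carry_out:
  moves:
    - [0,0,0.1,-0.08,-0.055,0,0]
    - [0,0,0.2,-0.155,-0.113,0,0]
    - [0,0,0.3,-0.23,-0.175,0,0]
    - [0,0,0.433,-0.295,-0.24,0,0]
    - [0,0,0.433,-0.36,-0.33,0,0]
    - [0,0,0.433,-0.42,-0.42,0,0]
    - [0,0,0.433,-0.48,-0.52,0,0]
    - [0,0,0.433,-0.54,-0.63,0,0]
    - [0,0,0.433,-0.595,-0.79,0,0]
    - [0,0,0.433,-0.595,-0.79,0,0]

```text
t: 3.15
eef_pos: [0.2804, -0.078, 0.4205]
tool_rot: [[-0.788, 0.616, 0.001], [0.616, 0.788, -0.001], [-0.001, -0.0, -1.0]]
wrist_force: [0.8, 1.0, -0.5]
grip_width: -0.001
```

```bash
python3 - <<'E'
from h import *
show()
o,R,th,_=stage_fit()
for x,y,z in((-70,40,.30),):
    p=(o+R@np.array([x,y]))/1000;print(p,to([*p,z],142.2))
E
```

```text
{'t': 3.15, 'joint_pos': [-30.568, -4.276, 34.248, 120.016, 2.745, 63.497, 54.371], 'eef_pos': [0.28, -0.078, 0.421], 'tool_rot': [[-0.788, 0.616, 0.001], [0.616, 0.788, -0.001], [-0.001, -0.0, -1.0]], 'wrist_force': [0.805, 1.007, -0.458], 'grip_width': -0.001}
[ 0.42287835 -0.13897274] [-0.0003, 0.0015, -0.0047, -0.4989, 0.1325, 0.4023]
```

Request:
carry_out:
  moves:
    - [0,0,0,-0.1,0.02,0,0]
    - [0,0,0,-0.25,0.06,0.15,0]
    - [0,0,0,-0.4,0.1,0.3,0]
    - [0,0,0,-0.5,0.13,0.4,0]
    - [0,0,0,-0.5,0.13,0.4,0]
    - [0,0,0,-0.5,0.13,0.4,0]

```text
t: 3.9
eef_pos: [0.4222, -0.1359, 0.3002]
tool_rot: [[-0.792, 0.61, -0.001], [0.61, 0.792, 0.001], [0.001, 0.0, -1.0]]
wrist_force: [0.5, 0.1, 0.7]
grip_width: -0.005
```

```bash
python3 - <<'E'
from h import *
show();cv2.imwrite("pics/w1.png",ctrl.snapshot("wrist"));m=model("wrist")
o,R,th,_=stage_fit()
for p in((75,120,.024),(75,-120,.024),(-75,120,.012),(58,-107,.024),(18.5,-72,.024)):print(p,proj(m,[*((o+R@np.array(p[:2]))/1000),p[2]]).round(1))
E
```

```text
{'t': 3.9, 'joint_pos': [-13.847, 24.099, 38.311, 115.297, -20.193, 47.252, 88.384], 'eef_pos': [0.422, -0.136, 0.3], 'tool_rot': [[-0.792, 0.61, -0.001], [0.61, 0.792, 0.001], [0.001, 0.0, -1.0]], 'wrist_force': [0.506, 0.133, 0.741], 'grip_width': -0.005}
(75, 120, 0.024) [378.3 312.2]
(75, -120, 0.024) [178.9 311.9]
(-75, 120, 0.012) [383.5 186.6]
(58, -107, 0.024) [188.4 299. ]
(18.5, -72, 0.024) [215.6 268. ]
```

View pics/w1.png

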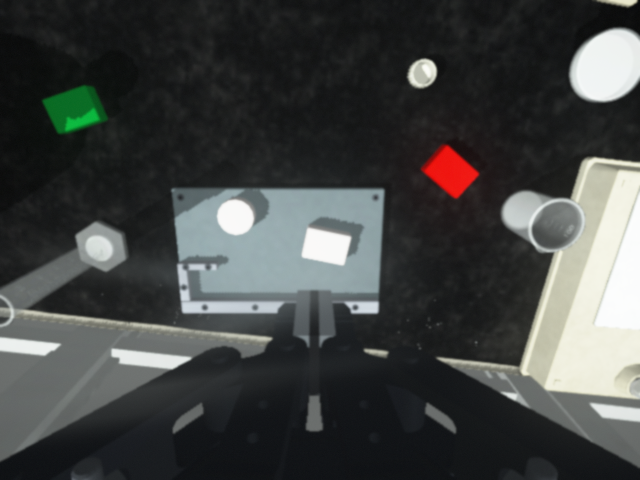

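The wrist view shows the rail's far edge at (182,313)–(379,313), the plate corners at (172,188) and (384,187), the oblong at (327,243), the disc at (236,217) and the pocket at lower left. This matches my fit to within 1–3 px. I'll refine the fit from this view.

```bash
python3 - <<'E'
from h import *
m=model("wrist");im=cv2.imread("pics/w1.png")
f=lambda p,z: ray(m,p,z)[:2]*1000
S=np.array([[75,120],[75,-120],[-75,-120],[-75,120]],float)
W=np.array([f((379.5,313),.024),f((182,313.5),.024),f((172,188),.012),f((384,187.5),.012)])
A=S-S.mean(0);B=W-W.mean(0);t=np.arctan2((A[:,0]*B[:,1]-A[:,1]*B[:,0]).sum(),(A*B).sum());c,s=np.cos(t),np.sin(t);R=np.array([[c,-s],[s,c]]);o=W.mean(0)
print(o,np.degrees(t),(W-S@R.T-o).round(1))
for o_,R_ in((o,R),stage_fit()[:2]):
  for w,r,p in blobs(im,m,.030,(200,190,370,275),190): print(p,"stage",(np.array(r[0])-o_)@R_,r[1],r[2], cv2.minAreaRect(((w-o_)@R_).astype(np.float32)))
  print("tcp",(np.array(ctrl.state()["eef_pos"][:2])*1000-o_)@R_)
E
```

```text
[ 456.2172111 -212.820943 ] -37.544455593085665 [[-0.6 -0.8]
 [ 0.6  0.8]
 [ 0.7  0.9]
 [-0.7 -0.9]]
[325.3381295  246.14388489] stage [-11.21874603  53.05222556] (50.88125228881836, 36.1287956237793) 40.59471130371094 ((-11.21877670288086, 53.05217361450195), (50.88124084472656, 36.1287956237793), 78.1391830444336)
[235.05940594 216.83168317] stage [-45.56787825 -46.74771805] (39.843929290771484, 38.44224548339844) 52.31560516357422 ((-45.567893981933594, -46.74773406982422), (39.84392166137695, 38.442230224609375), 89.86006164550781)
tcp [-73.75439555  40.05072824]
[325.3381295  246.14388489] stage [-9.85706721 55.11071866] (50.88125228881836, 36.1287956237793) 40.59471130371094 ((-9.85710334777832, 55.110660552978516), (50.88121795654297, 36.128822326660156), 78.42051696777344)
[235.05940594 216.83168317] stage [-43.71593225 -44.85662045] (39.843929290771484, 38.44224548339844) 52.31560516357422 ((-43.71596145629883, -44.85663986206055), (38.44224548339844, 39.843929290771484), 0.14129142463207245)
tcp [-72.32814748  41.80243087]
```

```bash
cat >> h.py <<'E'
th=np.radians(-37.54);SO=np.array([456.2,-212.8]);SR=np.array([[np.cos(th),-np.sin(th)],[np.sin(th),np.cos(th)]])
def st(x,y,z): return to([*((SO+SR@np.array([x,y]))/1000),z/1000],142.46)
def where():
    s=ctrl.state();T=np.array(s["tool_rot"]);f=s["wrist_force"];print("t",s["t"],"stage",((np.array(s["eef_pos"][:2])*1000-SO)@SR).round(2),"z",round(s["eef_pos"][2]*1000,2),"F stage",(np.array(f[:2])@SR).round(2),np.round(f[2],2),"yaw",np.degrees(np.arctan2(T[1,0],T[0,0])).round(2),"g",s["grip_width"])
E
python3 - <<'E'
from h import *
where()
for z in(100,50,18): print(st(-58,52,z))
E
```

```text
t 3.95 stage [-73.72  40.05] z 300.78 F stage [0.48 0.39] 0.34 yaw 142.38 g 0.002023328780113105
[0.0013, -0.0002, -0.0017, -0.0525, 0.0392, 0.6693]
[0.0013, -0.0002, -0.0017, -0.0525, 0.039, 0.836]
[0.0013, -0.0002, -0.0017, -0.0525, 0.0389, 0.9426]
```

Request:
carry_out:
  moves:
    - [0,0,0,-0.05,0.04,0.2,20]
    - [0,0,0,-0.052,0.04,0.4,20]
    - [0,0,0,-0.052,0.04,0.6,20]
    - [0,0,0,-0.052,0.04,0.75,20]
    - [0,0,0,-0.052,0.04,0.84,20]
    - [0,0,0,-0.052,0.04,0.9,20]
    - [0,0,0,-0.052,0.04,0.94,20]
    - [0,0,0,-0.052,0.04,0.94,20]
    - [0,0,0,-0.052,0.04,0.94,20]

```text
t: 5.08
eef_pos: [0.4425, -0.1373, 0.0192]
tool_rot: [[-0.791, 0.611, 0.002], [0.611, 0.791, -0.001], [-0.002, 0.001, -1.0]]
wrist_force: [-0.1, -0.5, 0.3]
grip_width: 0.233
```

```bash
python3 - <<'E'
from h import *
where();show();print(st(-20,52,18),st(0,52,18))
cv2.imwrite("pics/w2.png",ctrl.snapshot("wrist"))
E
```

```text
t 5.075 stage [-56.89  51.55] z 19.2 F stage [ 0.21 -0.43] 0.31 yaw 142.33 g 0.2327953781304174
{'t': 5.075, 'joint_pos': [9.32, 51.806, 3.633, 125.335, -45.288, 4.004, 109.107], 'eef_pos': [0.442, -0.137, 0.019], 'tool_rot': [[-0.791, 0.611, 0.002], [0.611, 0.791, -0.001], [-0.002, 0.001, -1.0]], 'wrist_force': [-0.094, -0.471, 0.312], 'grip_width': 0.233}
[0.0007, 0.002, -0.003, -0.123, 0.0018, 0.0042] [0.0007, 0.002, -0.003, -0.1896, 0.002, 0.0043]
```

View pics/w2.png

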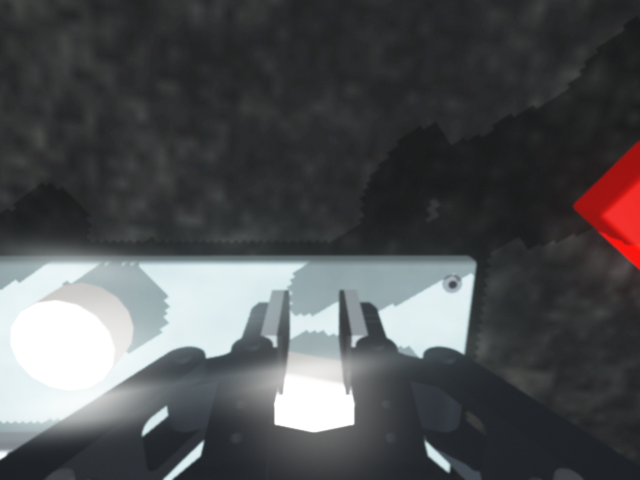

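The fingers are down on the robot's side of the block, with the tips near (278,320) and (350,320). The block is beyond them at (315,400), and the disc is far to the left. J6 is near its limit, so I'll push outwards in small steps.

Request:
carry_out:
  moves:
    - [0,0,0,-0.015,0,0.003,20]
    - [0,0,0,-0.03,0,0.003,20]
    - [0,0,0,-0.045,0,0.003,20]
    - [0,0,0,-0.06,0,0.003,20]
    - [0,0,0,-0.075,0,0.003,20]
    - [0,0,0,-0.09,0,0.003,20]
    - [0,0,0,-0.105,0,0.003,20]
    - [0,0,0,-0.12,0,0.003,20]

```text
t: 6.12
eef_pos: [0.4707, -0.1594, 0.0173]
tool_rot: [[-0.791, 0.611, 0.0], [0.611, 0.791, 0.0], [-0.0, 0.0, -1.0]]
wrist_force: [0.5, -0.3, 0.1]
grip_width: 0.237
```

```bash
python3 - <<'E'
from h import *
where();print(ctrl.state()["joint_pos"]);print(st(6,52,18))
E
```

```text
t 6.125 stage [-21.05  51.13] z 17.34 F stage [0.56 0.11] 0.14 yaw 142.31 g 0.2372438885410185
[  7.9697779   52.93122569   9.04759872 119.78967788 -43.66835184
  10.47633631 108.95119226]
[0.0001, 0.0001, -0.0033, -0.0902, 0.0031, -0.0022]
```

Request:
carry_out:
  moves:
    - [0,0,0,-0.015,0,0,20]
    - [0,0,0,-0.03,0.003,0,20]
    - [0,0,0,-0.045,0.003,0,20]
    - [0,0,0,-0.06,0.003,0,20]
    - [0,0,0,-0.075,0.003,0,20]
    - [0,0,0,-0.085,0.003,0,20]
    - [0,0,0,-0.095,0.003,0,20]
    - [0,0,0,-0.1,0.003,0,20]
    - [0,0,0,-0.1,0.003,0,20]

```text
t: 7.25
eef_pos: [0.4948, -0.1771, 0.0174]
tool_rot: [[-0.791, 0.611, 0.0], [0.611, 0.791, -0.0], [-0.0, -0.0, -1.0]]
wrist_force: [-0.5, 0.8, 0.6]
grip_width: 0.233
```

```bash
python3 - <<'E'
from h import *
where();print(st(13,52,18))
im=ctrl.snapshot("top");cv2.imwrite("pics/t3.png",cv2.resize(im[140:290,320:480],(640,600),interpolation=cv2.INTER_CUBIC))
E
```

```text
t 7.25 stage [ 8.87 51.87] z 17.37 F stage [-0.87  0.33] 0.59 yaw 142.3 g 0.2329925351044935
[-0.0, 0.0006, -0.0035, -0.0138, 0.0005, -0.0021]
```

View pics/t3.png

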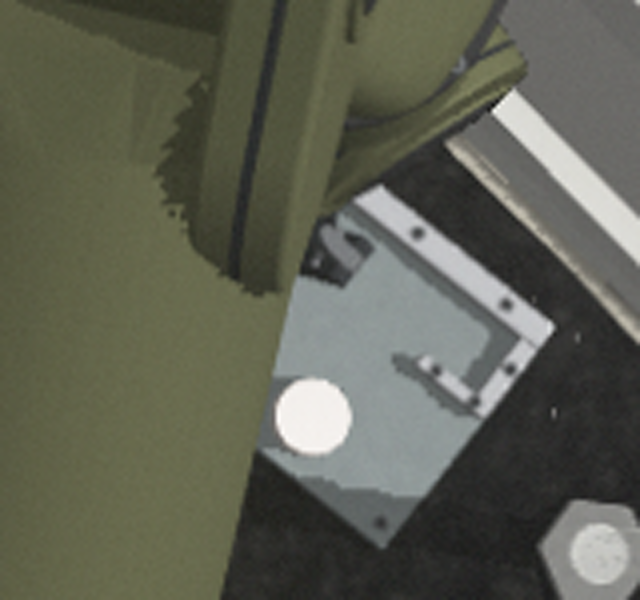

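The arm hides the block from the top camera, but the disc is unmoved at (313,415). I'll continue until the force shows contact with the rail.

Request:
carry_out:
  moves:
    - [0,0,0,-0.004,0,0,20]
    - [0,0,0,-0.008,0,0,20]
    - [0,0,0,-0.012,0,0,20]
    - [0,0,0,-0.012,0,0,20]

```text
t: 7.8
eef_pos: [0.4961, -0.178, 0.0172]
tool_rot: [[-0.791, 0.611, -0.003], [0.611, 0.792, 0.002], [0.003, 0.0, -1.0]]
wrist_force: [-3.7, 2.3, 4.0]
grip_width: 0.236
```

```bash
python3 - <<'E'
from h import *
where();print(ctrl.state()["joint_pos"]);cv2.imwrite("pics/s4.png",cv2.resize(ctrl.snapshot("scene")[180:360,300:460],(640,720)[:2] and (533,600),interpolation=cv2.INTER_CUBIC))
E
```

```text
t 7.8 stage [10.4  51.92] z 17.24 F stage [-4.37 -0.42] 4.03 yaw 142.33 g 0.2357052446123203
[  7.01094471  54.10700534  13.19164537 114.63123987 -41.9836628
  16.18214886 108.02986786]
```

Request:
carry_out:
  moves:
    - [0,0,0,-0.004,0,0,20]
    - [0,0,0,-0.006,0,0,20]
    - [0,0,0,-0.006,0,0,20]

```text
t: 8.22
eef_pos: [0.4961, -0.178, 0.0171]
tool_rot: [[-0.792, 0.611, -0.005], [0.611, 0.792, 0.004], [0.007, 0.0, -1.0]]
wrist_force: [-6.4, 5.3, 6.2]
grip_width: 0.238
```

```bash
python3 - <<'E'
from h import *
where();print(st(0,52,18),st(-15,52,18),st(-15,52,70));cv2.imwrite("pics/w5.png",ctrl.snapshot("wrist"))
E
```

```text
t 8.225 stage [10.39 51.91] z 17.12 F stage [-8.3   0.34] 6.19 yaw 142.34 g 0.2379132395063721
[0.0005, -0.0087, -0.0027, 0.0346, 0.0002, -0.0027] [0.0005, -0.0087, -0.0027, 0.0846, 0.0001, -0.0023] [0.0005, -0.0087, -0.0027, 0.0858, 0.0002, -0.1757]
```

View pics/s4.png

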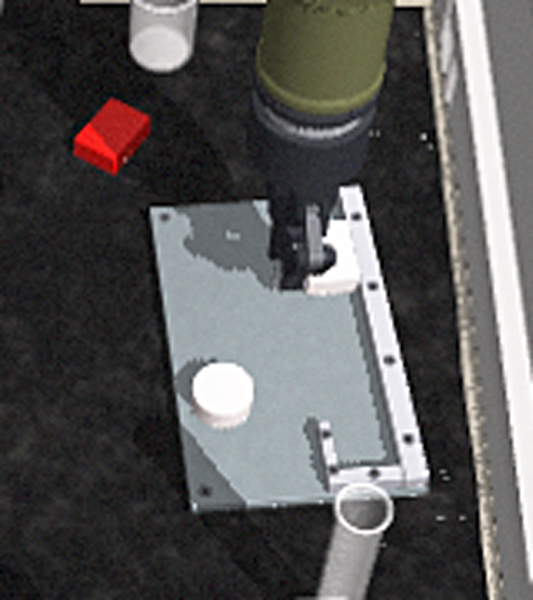

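The block lies flush along the rail, with its end at about (330,290) in the crop. The push force was 8 N and the fingers stopped moving. I'll back off, lift and go round to its +y end.

Request:
carry_out:
  moves:
    - [0,0,0,0.03,0,0,20]
    - [0,0,0,0.08,0,-0.01,20]
    - [0,0,0,0.08,0,-0.08,0]
    - [0,0,0,0.08,0,-0.18,0]
    - [0,0,0,0.08,0.1,-0.18,0]
    - [0,0,0,0.03,0.2,-0.18,0]
    - [0,0,0,-0.05,0.21,-0.18,0]
    - [0,0,0,-0.1,0.21,-0.18,0]
    - [0,0,0,-0.1,0.21,-0.18,0]

```text
t: 9.4
eef_pos: [0.5628, -0.15, 0.0715]
tool_rot: [[-0.791, 0.612, 0.003], [0.612, 0.791, -0.002], [-0.004, 0.0, -1.0]]
wrist_force: [-0.8, -0.4, 0.1]
grip_width: -0.002
```

```bash
python3 - <<'E'
from h import *
where();print(ctrl.state()["joint_pos"]);cv2.imwrite("pics/w6.png",ctrl.snapshot("wrist"))
print(st(41,114,70),st(41,114,18))
E
```

```text
t 9.4 stage [ 46.26 114.78] z 71.55 F stage [-0.41 -0.76] 0.14 yaw 142.29 g -0.0020029628602776205
[ -3.01892568  52.20532338  23.93527849 105.21654486 -38.67472252
  30.71046964  98.95498913]
[0.0002, 0.0019, -0.0037, 0.0125, -0.0025, 0.0045] [0.0002, 0.0019, -0.0037, 0.0127, -0.0025, 0.1778]
```

View pics/w6.png

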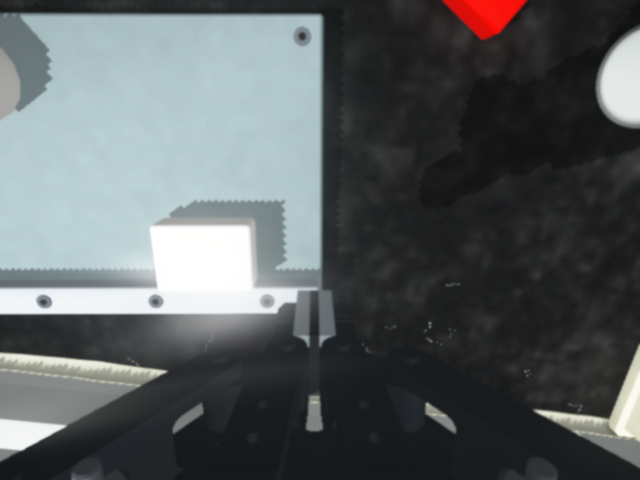

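The block is flush with the rail, with its top spanning (152,226)–(257,290) px. The fingers are beyond its +y end, near the plate edge at column 322.

```bash
python3 - <<'E'
from h import *
m=model("wrist")
g=lambda p,z:((ray(m,p,z)[:2]*1000-SO)@SR).round(1)
print("block",[g(p,.030) for p in((152,227),(251,226),(257,290))]);print("rail face",g((50,287.5),.024),g((275,288),.024),"far",g((50,313.5),.024),"plate +y edge",g((322,14),.012),g((321,270),.012))
E
```

```text
block [array([21.4, 34.7]), array([21.1, 83.4]), array([55.5, 84.8])]
rail face [ 56.2 -26.2] [57.1 93.5] far [ 71.6 -29.3] plate +y edge [-75.6 118.6] [ 51.7 118.3]
```

Request:
carry_out:
  moves:
    - [0,0,0,0.015,0,0,0]
    - [0,0,0,0.016,0,0.06,0]
    - [0,0,0,0.016,0,0.12,0]
    - [0,0,0,0.016,0,0.165,0]
    - [0,0,0,0.016,0,0.175,0]
    - [0,0,0,0.016,0,0.175,0]

```text
t: 10.2
eef_pos: [0.5573, -0.146, 0.0186]
tool_rot: [[-0.791, 0.612, -0.0], [0.612, 0.791, -0.0], [0.0, -0.0, -1.0]]
wrist_force: [-0.0, -0.6, 0.7]
grip_width: 0.002
```

```bash
python3 - <<'E'
from h import *
where();print(ctrl.state()["joint_pos"]);print(st(41,60,18),st(41,10,18),st(41,-35,18))
E
```

```text
t 10.2 stage [ 39.42 114.59] z 18.58 F stage [ 0.34 -0.46] 0.66 yaw 142.29 g 0.0015634392953490707
[ -0.76091492  56.38444127  19.23357139 106.47937199 -41.6753288
  24.36211279 101.50745216]
[-0.0002, -0.0003, -0.0037, -0.0058, -0.182, 0.002] [-0.0002, -0.0003, -0.0037, -0.0063, -0.3486, 0.002] [-0.0002, -0.0003, -0.0037, -0.0067, -0.4986, 0.002]
```

Request:
carry_out:
  moves:
    - [0,0,-0.004,-0.006,-0.02,0.002,0]
    - [0,0,-0.004,-0.007,-0.04,0.002,0]
    - [0,0,-0.004,-0.007,-0.06,0.002,0]
    - [0,0,-0.004,-0.007,-0.085,0.002,0]
    - [0,0,-0.004,-0.007,-0.11,0.002,0]
    - [0,0,-0.004,-0.007,-0.135,0.002,0]
    - [0,0,-0.004,-0.007,-0.16,0.002,0]
    - [0,0,-0.004,-0.007,-0.185,0.002,0]
    - [0,0,-0.004,-0.007,-0.205,0.002,0]
    - [0,0,-0.004,-0.007,-0.215,0.002,0]

```text
t: 11.45
eef_pos: [0.5192, -0.1986, 0.0182]
tool_rot: [[-0.793, 0.609, -0.0], [0.609, 0.793, -0.0], [0.0, -0.0, -1.0]]
wrist_force: [0.5, 0.7, -0.2]
grip_width: 0.001
```

```bash
python3 - <<'E'
from h import *
where();print(ctrl.state()["joint_pos"]);cv2.imwrite("pics/w7.png",ctrl.snapshot("wrist"))
print(st(41,10,18),st(41,-25,18))
E
```

```text
t 11.45 stage [41.26 49.68] z 18.25 F stage [0.01 0.84] -0.16 yaw 142.45 g 0.0013475112985837673
[  6.75793273  55.24388401  16.34553877 109.93932904 -40.85552316
  20.6924178  107.6807189 ]
[-0.0006, -0.0001, -0.0004, 0.001, -0.1313, 0.001] [-0.0006, -0.0001, -0.0004, 0.0009, -0.2479, 0.001]
```

View pics/w7.png

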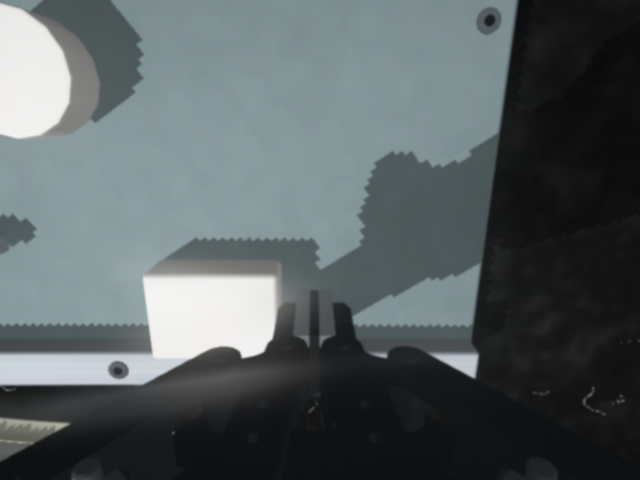

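The block stays square along the rail, spanning (145,262)–(281,262) px, with the fingers at its end. I'll keep sliding it.

Request:
carry_out:
  moves:
    - [0,0,0,0,-0.02,0.001,0]
    - [0,0,0,0,-0.045,0.001,0]
    - [0,0,0,0,-0.07,0.001,0]
    - [0,0,0,0,-0.095,0.001,0]
    - [0,0,0,0,-0.12,0.001,0]
    - [0,0,0,0,-0.14,0.001,0]
    - [0,0,0,0,-0.16,0.001,0]
    - [0,0,0,0,-0.18,0.001,0]
    - [0,0,0,0,-0.19,0.001,0]
    - [0,0,0,0,-0.19,0.001,0]

```text
t: 12.75
eef_pos: [0.4847, -0.2436, 0.018]
tool_rot: [[-0.793, 0.609, -0.0], [0.609, 0.793, -0.0], [-0.0, -0.0, -1.0]]
wrist_force: [0.4, 0.7, 0.0]
grip_width: -0.004
```

```bash
python3 - <<'E'
from h import *
where();print(ctrl.state()["joint_pos"]);cv2.imwrite("pics/w8.png",ctrl.snapshot("wrist"))
print(st(41,-25,18),st(41,-40,18))
E
```

```text
t 12.75 stage [41.34 -7.05] z 17.99 F stage [-0.1   0.77] 0.04 yaw 142.46 g -0.0038772571702012162
[ 13.57686787  54.52368328  14.11107822 112.20199121 -39.71121423
  18.09439161 112.62728586]
[0.0001, -0.0001, 0.0005, 0.0011, -0.0609, -0.0002] [0.0001, -0.0001, 0.0005, 0.0011, -0.1109, -0.0002]
```

View pics/w8.png

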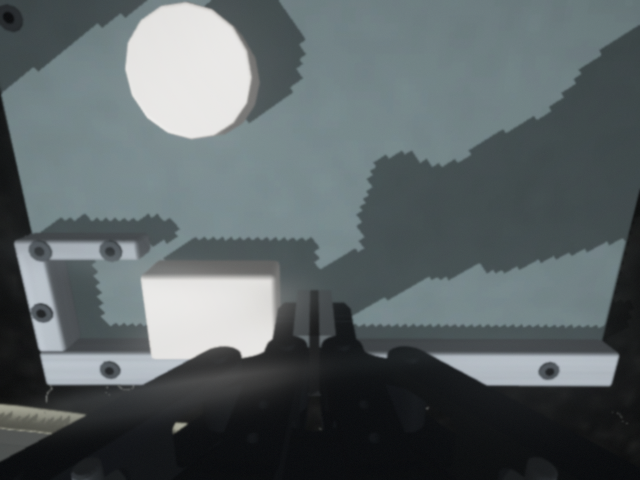

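The block is square at the pocket mouth, clear of the lip, whose tip is at (148,245). The end stop is about 80 px further on. I'll feed it in slowly.

Request:
carry_out:
  moves:
    - [0,0,0,0,-0.015,0,0]
    - [0,0,0,0,-0.03,0,0]
    - [0,0,0,0,-0.045,0,0]
    - [0,0,0,0,-0.06,0,0]
    - [0,0,0,0,-0.075,0,0]
    - [0,0,0,0,-0.085,0,0]
    - [0,0,0,0,-0.095,0,0]
    - [0,0,0,0,-0.1,0,0]
    - [0,0,0,0,-0.1,0,0]

```text
t: 13.92
eef_pos: [0.4665, -0.2673, 0.018]
tool_rot: [[-0.793, 0.609, -0.0], [0.609, 0.793, -0.0], [-0.0, -0.0, -1.0]]
wrist_force: [0.1, -0.2, 0.3]
grip_width: 0.003
```

```bash
python3 - <<'E'
from h import *
where()
E
```

```text
t 13.925 stage [ 41.37 -36.91] z 17.97 F stage [ 0.23 -0.13] 0.3 yaw 142.48 g 0.0031562413494988233
```

Request:
carry_out:
  moves:
    - [0,0,0,0,-0.005,0,0]
    - [0,0,0,0,-0.01,0,0]
    - [0,0,0,0,-0.015,0,0]
    - [0,0,0,0,-0.02,0,0]
    - [0,0,0,0,-0.02,0,0]

```text
t: 14.55
eef_pos: [0.4628, -0.2722, 0.018]
tool_rot: [[-0.793, 0.609, -0.0], [0.609, 0.793, -0.0], [-0.0, -0.0, -1.0]]
wrist_force: [-0.5, 0.7, 0.9]
grip_width: 0.0
```

```bash
python3 - <<'E'
from h import *
where();cv2.imwrite("pics/w9.png",ctrl.snapshot("wrist"))
E
```

```text
t 14.55 stage [ 41.38 -43.06] z 17.96 F stage [-0.8   0.24] 0.86 yaw 142.47 g 0.00017441580113131288
```

View pics/w9.png

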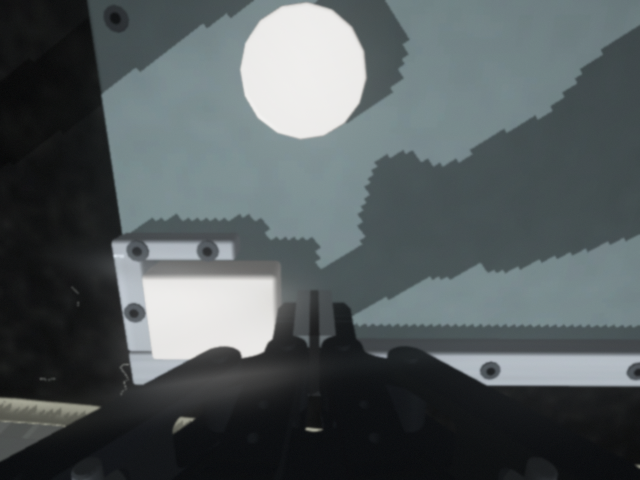

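The block is well into the pocket, close to the end stop, but there is no contact force yet. I'll push on in 1 mm steps.

Request:
carry_out:
  moves:
    - [0,0,0,0,-0.004,0,0]
    - [0,0,0,0,-0.008,0,0]
    - [0,0,0,0,-0.012,0,0]
    - [0,0,0,0,-0.012,0,0]

```text
t: 15.1
eef_pos: [0.4618, -0.2732, 0.018]
tool_rot: [[-0.794, 0.608, 0.001], [0.608, 0.794, 0.002], [0.0, 0.003, -1.0]]
wrist_force: [3.1, 3.4, 0.7]
grip_width: -0.002
```

```bash
python3 - <<'E'
from h import *
where()
E
```

```text
t 15.1 stage [ 41.25 -44.43] z 17.95 F stage [0.33 4.6 ] 0.65 yaw 142.58 g -0.0018289167916630583
```

Request:
carry_out:
  moves:
    - [0,0,0,0,-0.005,0,0]
    - [0,0,0,0,-0.008,0,0]
    - [0,0,0,0,-0.008,0,0]

```text
t: 15.48
eef_pos: [0.4617, -0.2733, 0.018]
tool_rot: [[-0.795, 0.606, 0.003], [0.606, 0.795, 0.005], [0.001, 0.005, -1.0]]
wrist_force: [5.0, 8.6, 1.1]
grip_width: -0.002
```

```bash
python3 - <<'E'
from h import *
where()
E
```

```text
t 15.475 stage [ 41.24 -44.6 ] z 17.99 F stage [-1.29  9.81] 1.12 yaw 142.69 g -0.001756818477617255
```

Request:
carry_out:
  moves:
    - [0,0,0,0,0.01,0,0]
    - [0,0,0,0,0.04,0,0]
    - [0,0,0,0,0.06,-0.02,0]
    - [0,0,0,0,0.06,-0.1,0]
    - [0,0,0,0.05,0.06,-0.2,0]
    - [0,0,0,0.15,0.03,-0.3,0]
    - [0,0,0,0.2,0,-0.4,0]
    - [0,0,0,0.2,0,-0.5,0]
    - [0,0,0,0.2,0,-0.5,0]

```text
t: 16.6
eef_pos: [0.4125, -0.2412, 0.17]
tool_rot: [[-0.793, 0.61, 0.004], [0.61, 0.793, -0.003], [-0.005, 0.0, -1.0]]
wrist_force: [-0.2, 0.1, -0.2]
grip_width: 0.001
```

```bash
python3 - <<'E'
from h import *
where();im=ctrl.snapshot("wrist");cv2.imwrite("pics/w10.png",im);m=model("wrist");cv2.imwrite("pics/t10.png",ctrl.snapshot("top"))
for w,r,p in blobs(im,m,.030,(0,0,640,330),215,300): print(p.round(),cv2.minAreaRect(((w-SO)@SR).astype(np.float32)))
E
```

```text
t 16.6 stage [-17.38 -49.12] z 170.01 F stage [-0.16 -0.05] -0.21 yaw 142.44 g 0.0008084327133975949
[432. 316.] ((61.21696472167969, 46.382850646972656), (13.594127655029297, 131.09230041503906), 0.0047003645449876785)
[258. 289.] ((37.61253356933594, -87.1461181640625), (58.96122741699219, 58.83150863647461), 89.90980529785156)
[112. 230.] ((-11.337547302246094, -201.2164764404297), (30.90583610534668, 30.95607566833496), 58.439632415771484)
[317. 184.] ((-46.69327163696289, -47.15937042236328), (40.25176239013672, 40.246315002441406), 89.96195983886719)
```

The viewer limit is reached, so I'll check numerically, using a brighter threshold to separate the block from the pocket.

```bash
python3 - <<'E'
from h import *
im=cv2.imread("pics/w10.png");m=model("wrist")
for lo in(228,236,242,248):
  for w,r,p in blobs(im,m,.030,(190,240,330,330),lo,300): print(lo,p.round(),cv2.minAreaRect(((w-SO)@SR).astype(np.float32)))
for q in((40,-57),(40,-107),(22,-82),(58,-82)): print(q,proj(m,[*((SO+SR@np.array(q))/1000),.030]).round(1))
g=lambda x,y,z:proj(m,[*((SO+SR@np.array([x,y]))/1000),z])
print("y profile x=35:",[(y,int(im[int(round(p[1])),int(round(p[0]))].min())) for y in range(-124,-48,2) for p in[g(35,y,.03)]])
a=cv2.imread("pics/top0.png").astype(int);b=cv2.imread("pics/t10.png").astype(int);mt=model("top")
for n,(x,y) in dict(petri=(208,187),bottle=(157,152),beaker=(274,144),cap=(279,240),cyl=(470,278),red=(295,191),green=(426,336),disc=(398,244)).items():
  print(n,np.abs(a-b)[y-16:y+16,x-16:x+16].mean().round(1))
E
```

```text
228 [257. 290.] ((36.35819625854492, -86.87530517578125), (58.664249420166016, 58.59095001220703), 89.93925476074219)
236 [257. 290.] ((36.38650131225586, -86.92298889160156), (57.28588104248047, 58.584449768066406), 89.87100982666016)
242 [258. 292.] ((36.31382751464844, -86.87669372558594), (57.22627639770508, 56.86295700073242), 89.93231201171875)
248 [269. 288.] ((37.549232482910156, -83.361083984375), (48.651424407958984, 34.57239532470703), 89.96650695800781)
(40, -57) [303.8 294.1]
(40, -107) [240.8 294.2]
(22, -82) [271.6 273.1]
(58, -82) [273.  314.5]
y profile x=35: [(-124, 112), (-122, 115), (-120, 119), (-118, 132), (-116, 208), (-114, 174), (-112, 147), (-110, 169), (-108, 205), (-106, 255), (-104, 255), (-102, 255), (-100, 255), (-98, 255), (-96, 255), (-94, 255), (-92, 255), (-90, 255), (-88, 255), (-86, 255), (-84, 255), (-82, 255), (-80, 255), (-78, 255), (-76, 255), (-74, 255), (-72, 255), (-70, 255), (-68, 255), (-66, 255), (-64, 255), (-62, 255), (-60, 254), (-58, 246), (-56, 185), (-54, 178), (-52, 175), (-50, 172)]
petri 52.5
bottle 2.3
beaker 40.5
cap 47.4
cyl 50.2
red 53.4
green 35.1
disc 72.4
```

```bash
python3 - <<'E'
from h import *
im=cv2.imread("pics/w10.png");m=model("wrist")
g=lambda x,y,z:proj(m,[*((SO+SR@np.array([x,y]))/1000),z])
v=lambda x,y,z:int(im[tuple(np.round(g(x,y,z)[::-1]).astype(int))].min())
for y in(-95,-82,-65,-45):print("x profile y",y,[(x,v(x,y,.03)) for x in range(10,64,2)])
print("rail at y=-40 z24",[(x,v(x,-40,.024)) for x in range(50,64)]); print("stop x=30 z24",[(y,v(30,y,.024)) for y in range(-122,-100)])
print("lip y=-85 z24",[(x,v(x,-85,.024)) for x in range(4,26)])
a=cv2.imread("pics/scene0.png");b=ctrl.snapshot("scene");d=np.abs(a.astype(int)-b).max(2)
for n,(x,y) in dict(petri=(288,180),bottle=(281,143),beaker=(348,184),cap=(293,236),cyl=(398,370),cyltop=(408,333),red=(333,220),green=(320,377),disc=(367,298)).items():
  print(n,(d[y-12:y+12,x-12:x+12]>40).mean().round(2),b[y,x],a[y,x])
t=cv2.imread("pics/t10.png");print("top petri",t[187,208],cv2.imread("pics/top0.png")[187,208])
E
```

```text
x profile y -95 [(10, 247), (12, 244), (14, 201), (16, 179), (18, 190), (20, 253), (22, 255), (24, 255), (26, 255), (28, 255), (30, 255), (32, 255), (34, 255), (36, 255), (38, 255), (40, 255), (42, 255), (44, 255), (46, 255), (48, 255), (50, 255), (52, 255), (54, 253), (56, 247), (58, 247), (60, 246), (62, 247)]
x profile y -82 [(10, 104), (12, 139), (14, 169), (16, 182), (18, 192), (20, 253), (22, 255), (24, 255), (26, 255), (28, 255), (30, 255), (32, 255), (34, 255), (36, 255), (38, 255), (40, 255), (42, 255), (44, 255), (46, 255), (48, 255), (50, 255), (52, 255), (54, 253), (56, 248), (58, 248), (60, 247), (62, 247)]
x profile y -65 [(10, 152), (12, 154), (14, 172), (16, 183), (18, 192), (20, 253), (22, 255), (24, 255), (26, 255), (28, 255), (30, 255), (32, 255), (34, 255), (36, 255), (38, 255), (40, 255), (42, 255), (44, 255), (46, 253), (48, 203), (50, 158), (52, 154), (54, 149), (56, 146), (58, 140), (60, 138), (62, 135)]
x profile y -45 [(10, 150), (12, 152), (14, 153), (16, 158), (18, 157), (20, 157), (22, 159), (24, 160), (26, 163), (28, 164), (30, 168), (32, 169), (34, 170)
[... 557 characters left out ...]
, 255), (-105, 255), (-104, 255), (-103, 255), (-102, 255), (-101, 255)]
lip y=-85 z24 [(4, 143), (5, 141), (6, 140), (7, 146), (8, 179), (9, 181), (10, 177), (11, 171), (12, 166), (13, 181), (14, 197), (15, 199), (16, 187), (17, 181), (18, 182), (19, 183), (20, 192), (21, 218), (22, 243), (23, 253), (24, 255), (25, 255)]
petri 0.0 [245 245 246] [245 244 246]
bottle 0.0 [163 157 158] [162 155 157]
beaker 0.0 [168 163 168] [162 163 165]
cap 0.0 [173 184 194] [171 184 190]
cyl 0.0 [235 235 238] [234 233 237]
cyltop 0.0 [115 114 117] [115 115 118]
red 0.04 [ 36  37 245] [ 34  40 244]
green 0.0 [ 58 126  36] [ 58 121  36]
disc 0.0 [252 252 254] [251 252 253]
top petri [227 232 231] [226 231 231]
```

```bash
python3 - <<'E'
from h import *
where();print(ctrl.job_done())
E
```

```text
t 16.75 stage [-18.98 -48.63] z 167.52 F stage [0.32 0.08] -1.25 yaw 142.5 g -0.000805219759298257
the job is handed in; nothing more can be done
None
```

I pushed the oblong standard against the rail with both fingertips, then slid it along the rail into the corner pocket with the fingers shut. I handed the job in at about 16.8 s with the arm clear and touching nothing. No verdict was reported.

**Rail and end stop:** The fingers stopped at 8 N against the rail and at 10 N against the end stop.

**Final position:** From the wrist camera the block reads stage (37.5, -83.4) mm, where seated is (40, -82). It is square to the rail to within 0.1°. My stage fit reads about 1–3 mm low in x here. Measured from the lip instead, the near side is within about 1 mm of flush with the rail.

**Bystanders:** A before-and-after comparison of the scene camera shows the round standard and the other loose things unmoved. The red look-alike's patch differed slightly (4% of pixels).

**Checks that failed or disagreed:**
- The same comparison in the top view was useless, apparently because the arm hid most of the patches.
- I had used all 12 pictures, so the last check was by numbers only.
- The round standard read up to 3 mm differently between views, which I put down to measurement error.

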